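Fit the stop collar and hold the manipulator stand up

ROBOT

A 6-joint arm with a two-finger parallel gripper is mounted at the origin on the work surface. World frame = base frame: x ahead of the robot, y to its left, z up, the work surface at z = 0. Lengths are in mm, angles in rad, forces in N, time in s.
With the tool pointing down it reaches from about 275 to 750 mm from the base axis. Payload 10.2 kg.
Tool frame: the origin (TCP) lies between the finger pads; the fingertips stand 17 mm ahead of it and the grasp point (between the pads) lies 2 mm behind it (tips_ahead is the distance from the TCP to the fingertips, in mm); z points along the fingers, y is the line along which they close (so a half turn about z gives the same grasp; the last joint's range is limited). The gripper opens to 85 mm and grips with 20 to 120 N. Pads are 22 mm wide; open, the fingers measure 114 mm over their backs; the gripper's body (76 mm by 85 mm) begins 54 mm behind the grasp point. The pads swing forward as they close: fully open they stand 13 mm farther back than shut.
Start: joints at [-1.323, 0.313, 1.498, -0, 1.331, -0.223], TCP at [238.129, -467.895, 211.994] pointing down, gripper open.
Joint ranges: [-2.94, 2.94], [-0.97, 2.17], [0.19, 2.56], [-1.23, 4.37], [0.02, 3.11], [-2.88, 2.88]. Speed limits (rad/s): [2.39, 2.39, 3.01, 3.14, 3.14, 3.14].

INTERFACE

Orientations are given as a unit quaternion [w, x, y, z].
In Python, from rig import sense, capture, finish_job, boxes_of, tips_ahead gives the robot as it stands.
- The arm moves only by the tool drive_tool, never from a script. Its argument "commands" is text: rows parted by semicolons, each of 7 numbers parted by spaces: the shift along the world's x, y, z in units of 0.1 m (1.0 is 0.1 m), then the turn, a rotation vector about the world's x, y, z in units of pi/4 rad (1.0 is pi/4 rad), then the opening in per cent of the stroke, from 0 (shut) to 100 (fully open). A call has 1 to 20 rows; each row shifts and turns the commanded pose from where the row before left it; what a row does not reach is not made up. A row lasts 1/12 s, in which the tool goes at most 41.7 mm and 7.16 degrees, less where a joint would pass 70% of its speed; a pose out of reach is approached as far as the arm can. A call with a number of a shift or a turn outside -1 to 1 is refused whole. A call with a gripper value outside its range is refused whole. The fingers move at their own pace and stop on an object; "force" is the grip in N (left out, the last holds). Time passes only in rows, so rows that do not move let the fingers close. It gives the time, the measured TCP pose, the force, the opening and the grip force at its end, in the units of the state.
- sense(): the state, without advancing time (a new reading comes with each control period).
- capture(name): name is "side" or "top"; returns a dict with "pixels" (400x640x3 uint8, blue, green, red), "fov_y" (degrees; the focal length in pixels is half the picture's height over the tangent of half this angle, whatever the lens; pixels are square), "cx", "cy" (the principal point, pixels), "k1" (the pictures are not rectified: a ray, as slopes to the right and down, at radius r is drawn at 1 + k1 r^2 times it, then the intrinsics apply), "position" and "attitude" of the camera in the world. Camera axes: x right, y down, z forward; pixel columns grow to the right and rows downward; lengths in mm; the calibration is good to about 2 mm. A picture is of the moment at which its call begins. There is no depth.
- finish_job(): hands the job in; it is judged then, once.
Trained networks look in a picture, given as the dict that the camera call returned (one of the last four; its "shot" number tells which), for a name from the list of things; names that differ only in an ending like _2 or _b are one class to them, and where a whole thing is asked for, a point or a joint stands for the part that bears it (a point fixed in the world has none). Each returns a list of dicts, best first, with "confidence" (0 to 1); they miss things now and then, are a little off and sometimes report something else, mostly with a low value. They report only what shows in the picture. A call takes as long as a camera call. They do not tell look-alikes from the thing itself.
- boxes_of(picture, name): "position" ([column, row] in pixels, amid what is visible of it).
The state is a dict: "time_s": time; "joints": joint angles; "dq": joint speeds; "tau": joint torques, N m; "eef_pos": TCP position; "ee_rot": TCP orientation; "force": force on the tool from outside, world axes, zero at the start; "wrist_torque": the same for the moment, N m; "grip_width": opening from 0.0 (shut) to 1.0 (fully open); "grip_force": force on a finger pad.
Only numpy, scipy, OpenCV 4.12 (cv2) and the standard library are available. Lean on these libraries where they do the work, as an engineer would, in place of code of your own. Each camera call takes 0.05 s, during which the arm holds its last target. There are 200 camera calls.

TASK

Find which of the two clamp collars on the rubber mat fits the post of the manipulator stand, and let it slide down the post until it sits on the stand's base plate; never force the tight one, and leave it on the mat. Then lift the stand with its collar straight up, about 10 cm clear of the breadboard, and keep it there, level and steady, so that a colleague can stick new feet underneath: finish while holding it, do not put it down. Leave the other things where they are.

Things in the scene. Friction and masses are not known exactly. Their poses are not given: they have to be found in the camera images.
- stand: the manipulator stand, loose on the breadboard, 0.46 to 0.7 kg: cream base plate 110 x 80 x 12 mm with a bare upright steel post, 20 mm in diameter, easily gripped from above. Origin: centre of the plate's underside; z up, x along the plate. Post axis at x = +25 mm, its tip 112 mm above the underside, tapered to 12 mm across over its top 9 mm. Centre of gravity at about x = +11 mm
- stand_top (a point): the centre of the tip of the stand's post, 100 mm above the top of its base plate and 112 mm above its underside; axes as the stand's
- stand_seat (a point): the point on the post's axis where the centre of a collar comes when it sits on the base plate: 21 mm above the stand's underside, 91 mm below the post's tip
- collar_a_mid (a point): a plain steel clamp collar lying flat, one of two alike outside: ring 44 mm across, 18 mm tall, 110 g, a slit in its rim. One has a 23 mm bore and slides freely down the 20 mm post, the other a 17 mm bore and sticks about 6 mm down its tip; which is which is not told: try or look. The point is the ring's centre, 9 mm above its underside; z along the bore
- collar_b_mid (a point): a plain steel clamp collar lying flat, one of two alike outside: ring 44 mm across, 18 mm tall, 110 g, a slit in its rim. One has a 23 mm bore and slides freely down the 20 mm post, the other a 17 mm bore and sticks about 6 mm down its tip; which is which is not told: try or look. The point is the ring's centre, 9 mm above its underside; z along the bore
- breadboard: a fixed aluminium breadboard 225 x 200 mm with a grid of small holes; its top is 25 mm above the worktop. Origin: on the worktop under its centre
- mat: a fixed dark grey rubber mat 250 x 230 mm and 4 mm thick, on which the two collars, an objective and a screwdriver lie. Origin: on the worktop under its centre, x along its 250 mm side
- objective_mid (a point): a steel microscope objective 31 mm across and 42 mm tall, standing on the mat; stands or lies by, to be left alone; the point is its centre
- driver_grip (a point): a screwdriver 130 mm long lying on the mat, to be left alone; the point is the middle of its handle
- eyepiece_mid (a point): a black eyepiece 37 mm across and 50 mm tall, standing between mat and breadboard; stands or lies by, to be left alone; the point is its centre
- dish_mid (a point): a clear covered dish 57 mm across and 13 mm tall, behind them; stands or lies by, to be left alone; the point is its centre
- bottle_mid (a point): a small amber bottle 48 mm across and 120 mm tall, at the back; stands or lies by, to be left alone; the point is its centre
There are look-alikes about, which are no part of the job. What is shaped like the part that bears collar_b_mid but turquoise is not meant. Leave any blue look-alike of the part that bears collar_a_mid alone.

How it is judged (in metres and radians):
On the way, in this order (a step that is already met when the one before it is completed fails the run):
1. the collar that fits sits at the foot of the post, let go, the stand still on the breadboard (((distance between collar_a_mid and stand_seat below 0.006 m and contact force between the fingers and collar_a below 0.1 N) or (distance between collar_b_mid and stand_seat below 0.006 m and contact force between the fingers and collar_b below 0.1 N)) and contact force between stand and breadboard above 1 N and angle between stand's own z axis and vertical below 0.05 rad), for 0.2 s.
2. the stand, with its collar, is lifted clear of the breadboard (distance between any of collar_a_mid, collar_b_mid and stand_seat below 0.006 m and height (world z) of stand above 0.075 m and contact force between stand and breadboard below 0.05 N), for 0.2 s.
At the end, for the whole second after the job is handed in: Stand held still by the fingers, touching nothing else: underside 65 to 160 mm above the breadboard, post within 110 mm of its centre from above, tilt under 4.6 degrees, under 20 mm/s and 0.15 rad/s; the right collar within 6 mm of its seat on the base plate, the tight one lying on the mat (((distance between collar_a_mid and stand_seat below 0.006 m and x of collar_b_mid in the frame of mat between -0.14 and 0.14 m and y of collar_b_mid in the frame of mat between -0.13 and 0.13 m and height (world z) of collar_b_mid below 0.03 m) or (distance between collar_b_mid and stand_seat below 0.006 m and x of collar_a_mid in the frame of mat between -0.14 and 0.14 m and y of collar_a_mid in the frame of mat between -0.13 and 0.13 m and height (world z) of collar_a_mid below 0.03 m)) and height (world z) of stand between 0.09 and 0.185 m and horizontal distance between stand_top and breadboard below 0.11 m and angle between stand's own z axis and vertical below 0.08 rad and linear speed of stand below 0.02 m/s and angular speed of stand below 0.15 rad/s and contact force between the fingers and stand above 2 N and contact force between stand and breadboard below 0.05 N); the arm keeps its last pose, push and grip.
It fails at once if a collar that does not go on is forced: pressed on the post's tip with over 40 N ((contact force between collar_a and stand above 40 N and distance between collar_a_mid and stand_top below 0.015 m) or (contact force between collar_b and stand above 40 N and distance between collar_b_mid and stand_top below 0.015 m)).
It fails at once if the stand is tipped (angle between stand's own z axis and vertical above 0.35 rad).
It fails at once if a bystander is moved by more than 3 cm (distance of any of objective_mid, driver_grip, eyepiece_mid, dish_mid, bottle_mid from where it was at the start of the episode above 0.03 m).
It also fails if it takes over 72 s, if anything falls off the work surface, if the arm or the gripper's body presses on something with over 40 N, if the wrist force passes 120 N, or if a joint passes its speed limit or range.

## Working session

There is one attempt and no reset: what is moved stays moved. The work goes in short steps, Python scripts to look and compute and a tool call to move; the robot and the scene stay as the last step left them, time stands still between calls to the robot, and variables do not carry over. Pictures are saved under pics/ and viewed, at most 10 in all, crops included, and the job is handed in when it is done.

Besides the shell and the picture viewer there is one more tool, called as a command line: name --argument value ..., lists and objects as JSON in quotes. drive_tool: Moves the arm, as the interface text tells. Shifts and turns lie within -1 to 1; 1 stands for 0.1 m of shift or pi/4 rad of turn. Its arguments: {"type":"object","properties":{"commands":{"type":"string"},"force":{"type":"number"}},"required":["commands"]}

```bash
mkdir -p pics
cat > h.py <<'E'
import numpy as np, cv2
from rig import sense, capture, finish_job, boxes_of, tips_ahead
from scipy.spatial.transform import Rotation as R
def cam(p):
    f=200/np.tan(np.radians(p["fov_y"])/2)
    K=np.array([[f,0,p["cx"]],[0,f,p["cy"]],[0,0,1.]])
    q=np.array(p["attitude"],float)
    Rm=R.from_quat(q[[1,2,3,0]]).as_matrix() if q.size==4 else q.reshape(3,3)
    return K,Rm,np.array(p["position"],float),np.array([p["k1"],0,0,0,0.])
def ray(p,uv):
    K,Rm,c,d=cam(p)
    n=cv2.undistortPoints(np.array([[uv]],float),K,d)[0,0]
    v=Rm@np.array([n[0],n[1],1]); return c,v/np.linalg.norm(v)
def atz(p,uv,z):
    c,v=ray(p,uv); return c+v*(z-c[2])/v[2]
def proj(p,X):
    K,Rm,c,d=cam(p); x=(np.array(X,float)-c)@Rm
    return cv2.projectPoints(x.reshape(-1,1,3),np.zeros(3),np.zeros(3),K,d)[0].reshape(-1,2)
def tri(p1,u1,p2,u2):
    c1,v1=ray(p1,u1);c2,v2=ray(p2,u2)
    t=np.linalg.lstsq(np.c_[v1,-v2],c2-c1,rcond=None)[0]
    a,b=c1+v1*t[0],c2+v2*t[1]; return (a+b)/2,np.linalg.norm(a-b)
E
python3 - <<'E'
from h import *
np.set_printoptions(precision=1,suppress=True)
for n in("side","top"):
    p=capture(n); cv2.imwrite(f"pics/{n}1.png",p["pixels"]); print(n,p["position"],p["attitude"],p["fov_y"],p["k1"])
    for o in("stand","stand_top","collar_a_mid","breadboard","mat","objective_mid","eyepiece_mid","bottle_mid","driver_grip"):
        print(o,[(np.round(b["position"]),round(b["confidence"],2)) for b in boxes_of(p,o)])
print(tips_ahead,sense())
E
```

```text
side [ 159.2 -867.8  677.4] [-0.5  0.8 -0.2  0.1] 43.78416691996504 -0.006437666380747582
stand [(array([301., 191.]), 0.83)]
stand_top [(array([296., 195.]), 0.8), (array([422., 223.]), 0.21)]
collar_a_mid [(array([365., 227.]), 0.66), (array([366., 269.]), 0.55)]
breadboard [(array([309., 208.]), 0.89)]
mat [(array([352., 302.]), 0.68)]
objective_mid [(array([294., 268.]), 0.69)]
eyepiece_mid [(array([325., 230.]), 0.78)]
bottle_mid [(array([422., 223.]), 0.67), (array([364., 267.]), 0.38)]
driver_grip [(array([418., 284.]), 0.83)]
top [ 496.8   12.7 1063.4] [-0.   0.7 -0.7  0. ] 53.30528314513792 -0.09441442243409211
stand [(array([263., 206.]), 0.91), (array([432., 173.]), 0.57)]
stand_top [(array([267., 204.]), 0.92)]
collar_a_mid [(array([334., 157.]), 0.59), (array([389., 199.]), 0.44)]
breadboard [(array([278., 197.]), 0.91)]
mat [(array([334., 200.]), 0.72), (array([406., 214.]), 0.71)]
objective_mid [(array([371., 246.]), 0.4)]
eyepiece_mid []
bottle_mid [(array([370., 122.]), 0.8), (array([279., 196.]), 0.57), (array([371., 245.]), 0.16)]
driver_grip [(array([430., 175.]), 0.83)]
17.0 {'time_s': 1.0, 'joints': array([-1.3,  0.3,  1.5, -0. ,  1.3, -0.2]), 'dq': array([-0., -0., -0.,  0., -0., -0.]), 'tau': array([ -0. , -41.2, -26. ,  -0. ,   0. ,   0. ]), 'eef_pos': array([ 238.1, -467.9,  212. ]), 'ee_rot': array([ 0. ,  1. ,  0.2, -0. ]), 'force': array([-0.2, -0.6,  1. ]), 'wrist_torque': array([-0.,  0., -0.]), 'grip_force': 0.0, 'grip_width': 1.0007361061730036}
```

Run:
```python
import cv2
a=cv2.imread("pics/top1.png")[80:290,190:480]; cv2.imwrite("pics/tc.png",cv2.resize(a,None,fx=2.75,fy=2.75,interpolation=2))
a=cv2.imread("pics/side1.png")[140:350,220:500]; cv2.imwrite("pics/sc.png",cv2.resize(a,None,fx=2.8,fy=2.8,interpolation=2))
```

```text
(no output)
```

View pics/tc.png

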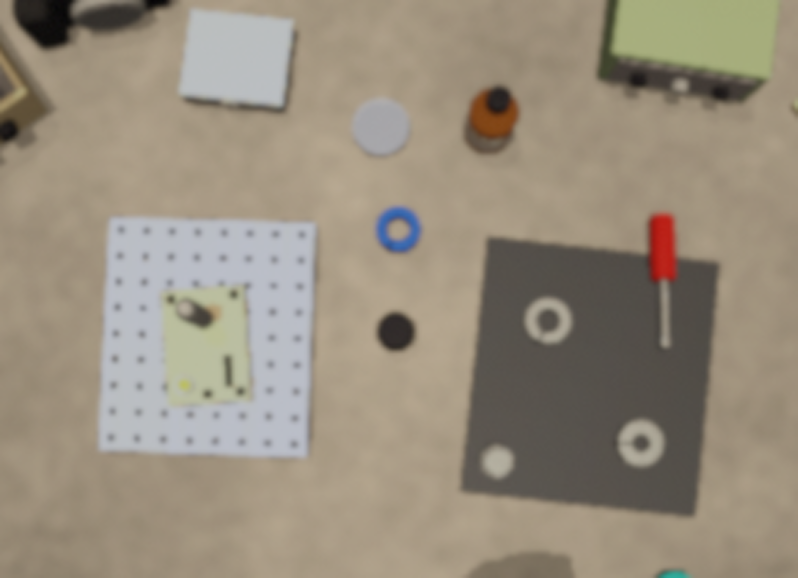

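View pics/sc.png

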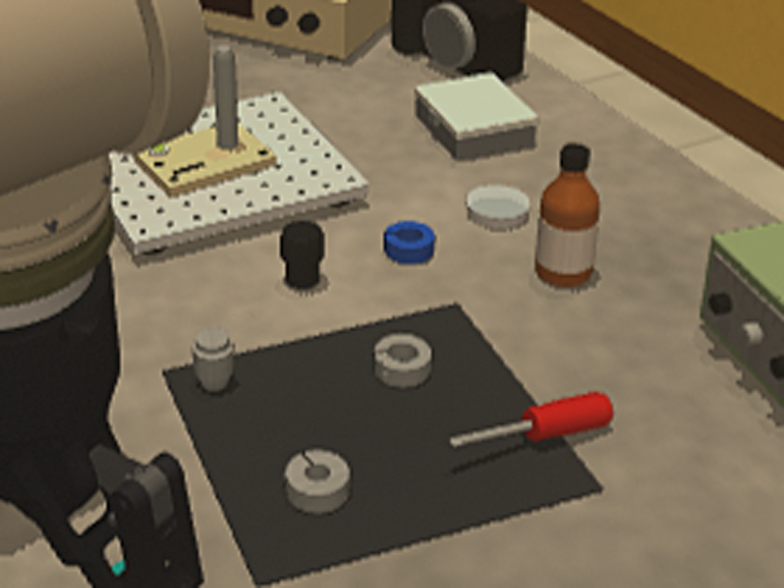

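The pictures show two steel collars on the mat. In the top image one is at about (389,196) with a wide bore and the other at about (423,241) with a narrow bore. The blue ring at (335,163) and a turquoise item at (434,288) are look-alikes. The wide-bore collar should be the one that fits. The stand's post tip is at about (257,192), towards the far (+x) end of the plate. Next I'll measure these and check the bore ratio.

```bash
cat >> h.py <<'E'
def seg(p,uv,w=22):
    "bright ring outline on dark mat near uv: filled blob centroid, ellipse, bore area ratio"
    u,v=map(int,uv); g=cv2.cvtColor(p["pixels"],6)[v-w:v+w,u-w:u+w]
    t,b=cv2.threshold(cv2.resize(g,None,fx=4,fy=4,interpolation=2),0,255,cv2.THRESH_OTSU)
    cs,_=cv2.findContours(b,cv2.RETR_EXTERNAL,cv2.CHAIN_APPROX_NONE); c=max(cs,key=cv2.contourArea)
    h=cv2.convexHull(c); m=cv2.moments(h); f=np.zeros_like(b); cv2.fillConvexPoly(f,h,255)
    return np.array([m["m10"]/m["m00"],m["m01"]/m["m00"]])/4-.375+[u-w,v-w], 1-(b[f>0]>0).mean(), m["m00"]/16
E
python3 - <<'E'
from h import *
np.set_printoptions(precision=1,suppress=True)
s=capture("side");t=capture("top")
for n,ut,us in(("wide",(389,196),(364,268)),("narrow",(423,241),(333,311))):
    a=seg(t,ut);b=seg(s,us); X,e=tri(t,a[0],s,b[0])
    print(n,a,b,"tri",X,e,"top@z22",atz(t,a[0],22))
# plate corners from crop view (z=37), post tip (z=137)
for c in((165,290),(246,286),(250,400),(170,405)): print("plate",atz(t,(190+c[0]/2.75,80+c[1]/2.75),37))
for c in((110,217),(316,223),(308,457),(98,451)): print("bb",atz(t,(190+c[0]/2.75,80+c[1]/2.75),25))
print(tri(t,(190+185/2.75,80+308/2.75),s,(220+222/2.8,140+50/2.8)))
print(atz(t,(190+185/2.75,80+308/2.75),137), R.from_quat(np.array(sense()["ee_rot"])[[1,2,3,0]]).as_matrix())
for nm,c in(("driver tip",(665,345)),("eyep",(396,330)),("obj",(498,461))): print(nm,atz(t,(190+c[0]/2.75,80+c[1]/2.75),20))
a=np.hstack([cv2.resize(t["pixels"][166:266,179:279],(400,400),interpolation=2),cv2.resize(t["pixels"][176:266,365:455],(400,400),interpolation=2)])
cv2.imwrite("pics/z.png",a)
E
```

```text
wide (array([389., 196.]), np.float64(0.21961620469083154), 228.0625) (array([360.5, 249.9]), np.float64(0.19122417619941945), 353.03125) tri [ 588.  -137.1   57.8] 1.1774322441298573 top@z22 [ 591.8 -142.7   22. ]
narrow (array([422.7, 240.7]), np.float64(0.12070815450643779), 226.375) (array([332.9, 308.5]), np.float64(0.1728317659352142), 291.53125) tri [ 475.4 -231.2   19.6] 0.13596417548771547 top@z22 [ 475.5 -230.6   22. ]
plate [616.1 220.7  37. ]
plate [620.2 143.5  37. ]
plate [512.5 138.2  37. ]
plate [507.2 213.8  37. ]
bb [688.4 278.5  25. ]
bb [682.7  78.6  25. ]
bb [459.3  83.9  25. ]
bb [462.8 285.   25. ]
(array([589.4, 183.5, 133.3]), np.float64(0.03937907825694831))
[589.1 182.9 137. ] [[ 0.9  0.5 -0. ]
 [ 0.5 -0.9  0. ]
 [ 0.  -0.  -1. ]]
driver tip [ 567.9 -256.    20. ]
eyep [580.6   1.4  20. ]
obj [456.7 -96.1  20. ]
```

View pics/z.png

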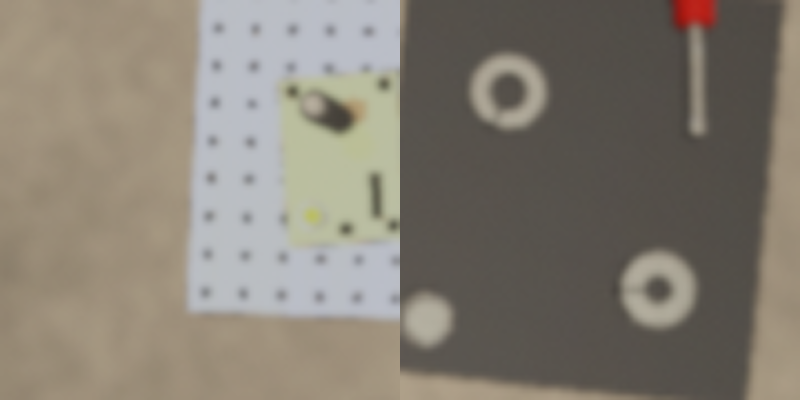

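The enlarged crop confirms it. The collar at (389,196) has the wide bore, about 22% of its outline against 12% for the one at (423,241), so it is the 23 mm one. Its slit faces the lower left. I'll fix the side-view segmentation for it and get the exact tool yaw.

Run:
```python
from h import *
np.set_printoptions(precision=2,suppress=True)
s=capture("side");t=capture("top")
a=seg(t,(389,196),14);b=seg(s,(364,269),15); print(a,b,tri(t,a[0],s,b[0]))
for z in(13,22): print(atz(t,a[0],z))
print(proj(s,[591.5,-142.5,13]))
print(R.from_quat(np.array(sense()["ee_rot"])[[1,2,3,0]]).as_matrix())
```

```text
(array([388.94, 196.03]), np.float64(0.2233557046979866), 226.59375) (array([363.42, 265.57]), np.float64(0.2694974003466204), 210.03125) (array([ 592.06, -143.02,   19.28]), np.float64(0.020893251770165516))
[ 592.64 -143.97   13.  ]
[ 591.82 -142.62   22.  ]
[[363.   267.86]]
[[ 0.89  0.45  0.  ]
 [ 0.45 -0.89 -0.  ]
 [ 0.    0.   -1.  ]]
```

drive_tool --commands "0.221 0.203 -0.064 0 0 0.092 100; 0.221 0.203 -0.064 0 0 0.092 100; 0.221 0.203 -0.064 0 0 0.092 100; 0.221 0.203 -0.064 0 0 0.092 100; 0.221 0.203 -0.064 0 0 0.092 100; 0.221 0.203 -0.064 0 0 0.092 100; 0.221 0.203 -0.064 0 0 0.092 100; 0.221 0.203 -0.064 0 0 0.092 100; 0.221 0.203 -0.064 0 0 0.092 100; 0.221 0.203 -0.064 0 0 0.092 100; 0.221 0.203 -0.064 0 0 0.092 100; 0.221 0.203 -0.064 0 0 0.092 100; 0.221 0.203 -0.064 0 0 0.092 100; 0.221 0.203 -0.064 0 0 0.092 100; 0.221 0.203 -0.064 0 0 0.092 100; 0.221 0.203 -0.064 0 0 0.092 100; 0 0 0 0 0 0 100; 0 0 0 0 0 0 100" --force 40

```text
time_s: 2.7
eef_pos: [592.1, -142.0, 108.9]
ee_rot: [-0.0, 0.686, 0.727, -0.0]
force: [-0.1, -0.4, 0.5]
grip_width: 1.001
grip_force: 0.0
```

drive_tool --commands "0 -0.008 -0.2 0 0 0 100; 0 0 -0.2 0 0 0 100; 0 0 -0.2 0 0 0 100; 0 0 -0.15 0 0 0 100; 0 0 -0.1 0 0 0 100; 0 0 0 0 0 0 100; 0 0 0 0 0 0 100; 0 0 0 0 0 0 40; 0 0 0 0 0 0 30; 0 0 0 0 0 0 20; 0 0 0 0 0 0 20; 0 0 0 0 0 0 20; 0 0 0 0 0 0 20; 0 0 0 0 0 0 20; 0 0 0 0 0 0 20" --force 40

```text
time_s: 3.95
eef_pos: [591.7, -143.9, 24.6]
ee_rot: [0.0, 0.687, 0.727, -0.0]
force: [-0.2, -0.3, 0.5]
grip_width: 0.204
grip_force: 0.0
```

Run:
```python
from h import *
s=capture("side");t=capture("top")
print(sense()["grip_width"],sense()["grip_force"])
a=np.hstack([cv2.resize(t["pixels"][156:256,350:450],(400,400),interpolation=2),cv2.resize(s["pixels"][210:310,310:410],(400,400),interpolation=2)])
cv2.imwrite("pics/g1.png",a)
```

```text
0.20216127062973827 0.0
```

View pics/g1.png

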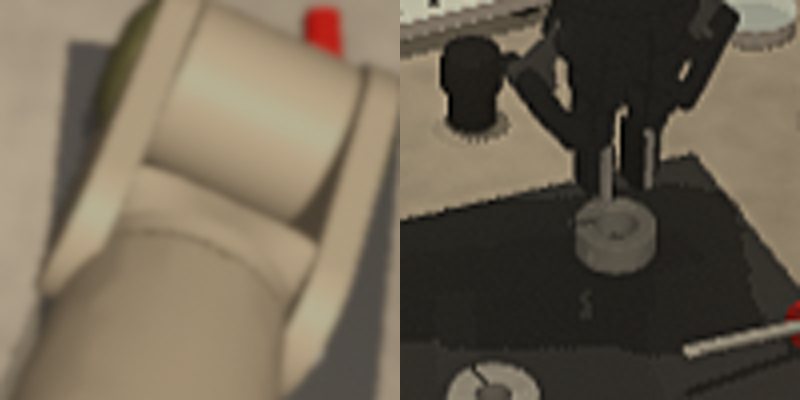

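Run:
```python
from h import *
np.set_printoptions(precision=1,suppress=True)
s=capture("side")
for z in(8,25,35,50):
    P=proj(s,[[591.7+dx,-143.9,z] for dx in(-12,0,12)]); print(z,P.tolist(),"crop",((P-[310,210])*4).tolist())
b=seg(s,(364,269),15);print(b)
cv2.imwrite("pics/g2.png",cv2.convertScaleAbs(cv2.resize(s["pixels"][220:290,320:410],(800,622),interpolation=2)[:600],alpha=2.2,beta=30))
```

```text
8 [[358.4127649076109, 271.66196170114097], [363.34790574463324, 270.06548260595423], [368.242829140821, 268.4818852992606]] crop [[193.65105963044357, 246.64784680456387], [213.39162297853295, 240.26193042381692], [232.97131656328406, 233.9275411970425]]
25 [[358.5795767141514, 265.2757058273638], [363.5535571330013, 263.6926815899577], [368.4866743041696, 262.12254185028996]] crop [[194.31830685660566, 221.1028233094553], [214.2142285320051, 214.77072635983086], [233.94669721667833, 208.49016740115985]]
35 [[358.67891980452, 261.47077071261685], [363.67602904311815, 259.8959672251625], [368.6318879773974, 258.33404740173586]] crop [[194.7156792180799, 205.88308285046742], [214.7041161724726, 199.58386890065003], [234.52755190958965, 193.33618960694344]]
50 [[358.82965908766647, 255.69493615741288], [363.8618606679504, 254.13290313028273], [368.8522211429847, 252.58374896243333]] crop [[195.31863635066588, 182.77974462965153], [215.44744267180158, 176.5316125211309], [235.40888457193887, 170.33499584973333]]
(array([363.2, 266.9]), np.float64(0.10088673247448554), 365.59375)
```

View pics/g2.png

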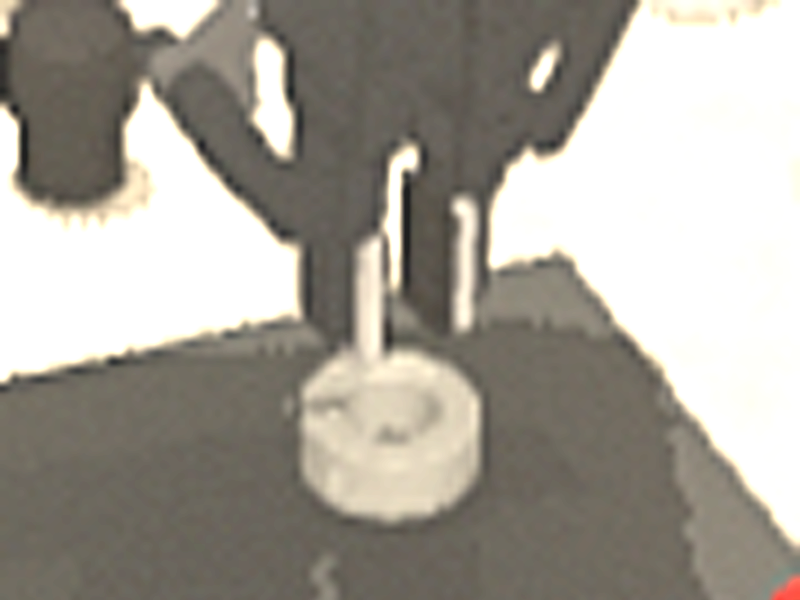

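The side view shows the collar still in place at (363,267). The fingertips end near (362,259) and (371,257), above or behind it, so the grasp missed. I'll check the finger geometry against the projection in the start picture and here.

Run:
```python
from h import *
np.set_printoptions(precision=1,suppress=True)
s=capture("side"); st=sense(); print(st["eef_pos"],st["ee_rot"],st["joints"])
def mark(img,T,Rm,open_):
    img=cv2.resize(img,None,fx=4,fy=4,interpolation=2)
    for d,col in((-2,(0,255,0)),(0,(0,0,255)),(17,(255,0,255)),(-56,(255,255,0))):
        for y in(-open_/2,0,open_/2):
            u=proj(s,np.array(T)+Rm@np.array([0,y,d]))[0]; cv2.circle(img,tuple(int(v) for v in u*4+2),3,col,-1)
    return img
a=mark(cv2.imread("pics/side1.png"),[238.13,-467.9,212],R.from_euler('z',0.4708).as_matrix()@np.diag([1,-1,-1]),85)
q=np.array(st["ee_rot"])[[1,2,3,0]]
b=mark(s["pixels"],st["eef_pos"],R.from_quat(q).as_matrix(),17)
u=(proj(s,[238.13,-467.9,212])[0]*4).astype(int); print(u/4)
x=max(u[0]-200,0);y=min(max(u[1]-300,0),1600-600)
cv2.imwrite("pics/m.png",np.hstack([a[y:y+600,x:x+400],b[760:1360,1255:1655]]))
```

```text
[ 591.7 -143.9   24.6] [-0.   0.7  0.7 -0. ] [-0.4  0.7  1.4 -0.   1.  -0.5]
[240.5 374.2]
```

View pics/m.png

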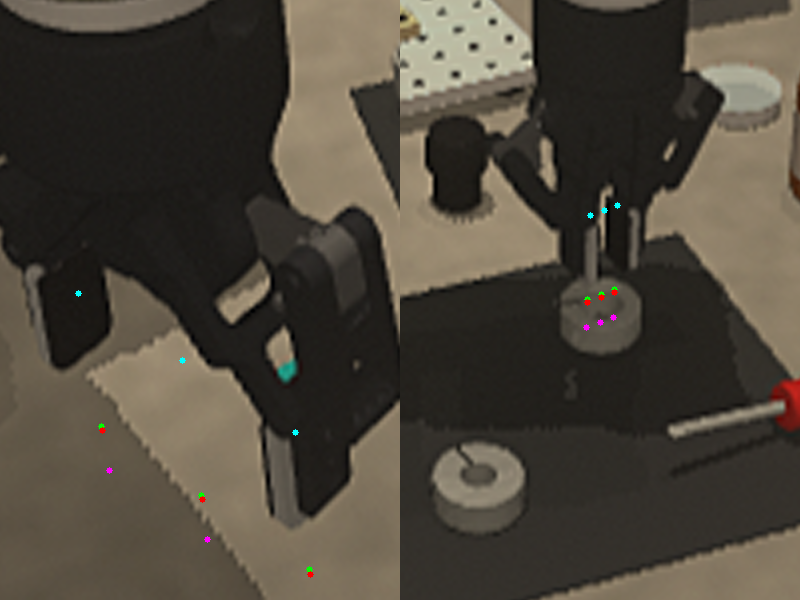

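The picture shows the real fingertips about 30 mm higher than the reported TCP implies, in both poses. They end near (364,258) where about (364,269) is expected, with no sideways offset. The tool's z reference is therefore off. I'll open and feel downward carefully, watching the force.

drive_tool --commands "0 0.01 0 0 0 0 100; 0 0 0 0 0 0 100; 0 0 0 0 0 0 100; 0 0 0 0 0 0 100; 0 0 0 0 0 0 100; 0 0 -0.05 0 0 0 100; 0 0 -0.05 0 0 0 100; 0 0 -0.05 0 0 0 100; 0 0 -0.05 0 0 0 100; 0 0 0 0 0 0 100; 0 0 0 0 0 0 100"

```text
time_s: 5.07
eef_pos: [591.5, -142.8, 4.1]
ee_rot: [-0.0, 0.687, 0.727, -0.0]
force: [0.0, -0.2, -0.2]
grip_width: 1.0
grip_force: 0.0
```

drive_tool --commands "0 0 -0.04 0 0 0 100; 0 0 -0.04 0 0 0 100; 0 0 0 0 0 0 100; 0 0 0 0 0 0 60; 0 0 0 0 0 0 45; 0 0 0 0 0 0 40; 0 0 0 0 0 0 40; 0 0 0 0 0 0 40; 0 0 0 0 0 0 40; 0 0 0 0 0 0 40; 0 0 0 0 0 0 40" --force 25

```text
time_s: 5.98
eef_pos: [592.0, -143.0, -2.8]
ee_rot: [0.0, 0.687, 0.727, 0.0]
force: [-2.0, 0.9, 5.3]
grip_width: 0.488
grip_force: 25.1
```

Run:
```python
from h import *
s=capture("side"); st=sense(); print(st["grip_width"],st["grip_force"],st["force"],st["wrist_torque"],seg(s,(364,267),15)[0])
cv2.imwrite("pics/g3.png",cv2.convertScaleAbs(cv2.resize(s["pixels"][220:290,320:410],(800,622),interpolation=2)[:600],alpha=2,beta=30))
```

```text
0.489466411928583 25.08585917763412 [-0.66040409  0.57366828  5.88186821] [0.11205797 0.20496884 0.04756772] [363.04924809 267.96649135]
```

View pics/g3.png

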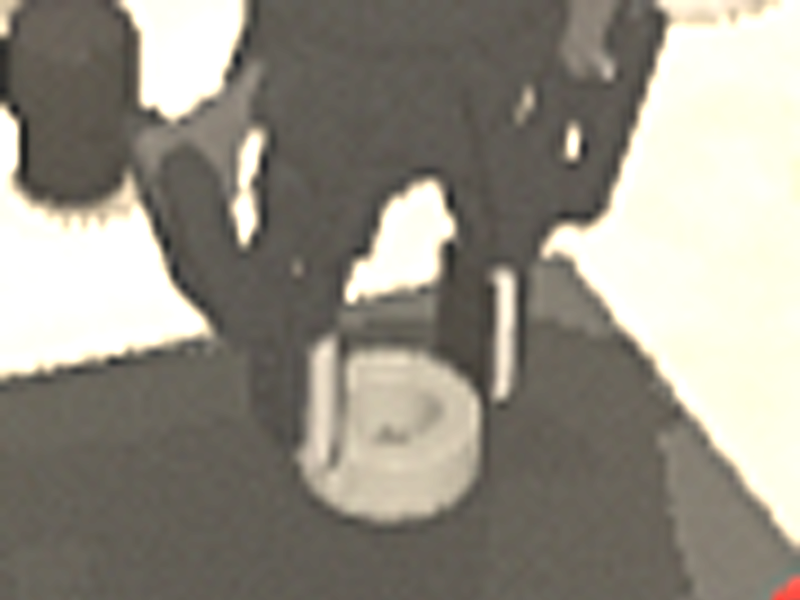

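The fingers do straddle the collar, with tips near crop (325,468) and (505,398). The geometry says they only bite its top rim: width is 41 mm instead of 44, with an upward push of 5 N. I'll open, go deeper and regrip.

drive_tool --commands "0 0 0 0 0 0 70; 0 0 0 0 0 0 70; 0 0 0 0 0 0 70; 0 0 0 0 0 0 70; 0 0 -0.03 0 0 0 70; 0 0 -0.03 0 0 0 70; 0 0 -0.03 0 0 0 70; 0 0 0 0 0 0 70; 0 0 0 0 0 0 70; 0 0 0 0 0 0 45; 0 0 0 0 0 0 40; 0 0 0 0 0 0 40; 0 0 0 0 0 0 40; 0 0 0 0 0 0 40; 0 0 0 0 0 0 40" --force 30

```text
time_s: 7.28
eef_pos: [592.0, -143.0, -12.0]
ee_rot: [0.0, 0.687, 0.727, 0.0]
force: [-1.6, 0.7, 5.7]
grip_width: 0.493
grip_force: 30.9
```

drive_tool --commands "0 0 0 0 0 0 40; 0 0 0 0 0 0 40; 0 0 0.05 0 0 0 40; 0 0 0.15 0 0 0 40; 0 0 0.2 0 0 0 40; 0 0 0.2 0 0 0 40; 0 0 0.2 0 0 0 40; 0 0 0.2 0 0 0 40; 0 0 0.2 0 0 0 40; 0 0 0.2 0 0 0 40; 0 0 0.2 0 0 0 40; 0 0 0.1 0 0 0 40; 0 0 0 0 0 0 40; 0 0 0 0 0 0 40; 0 0 0 0 0 0 40" --force 60

```text
time_s: 8.53
eef_pos: [591.1, -142.7, 156.0]
ee_rot: [-0.001, 0.687, 0.727, -0.0]
force: [0.0, 0.7, -1.6]
grip_width: 0.48
grip_force: 60.8
```

drive_tool --commands "-0.001 0.1 0 0 0 0 40; -0.001 0.2 0 0 0 0 40; -0.001 0.25 0 0 0 0 40; -0.001 0.25 0 0 0 0 40; -0.001 0.25 0 0 0 0 40; -0.001 0.25 0 0 0 0 40; -0.001 0.25 0 0 0 0 40; -0.001 0.25 0 0 0 0 40; -0.001 0.25 0 0 0 0 40; -0.001 0.25 0 0 0 0 40; -0.001 0.25 0 0 0 0 40; -0.001 0.25 0 0 0 0 40; -0.001 0.25 0 0 0 0 40; -0.001 0.15 0 0 0 0 40; -0.001 0.057 0 0 0 0 40; 0 0 0 0 0 0 40; 0 0 0 0 0 0 40; 0 0 0 0 0 0 40"

```text
time_s: 10.03
eef_pos: [590.3, 181.6, 157.4]
ee_rot: [-0.0, 0.687, 0.726, -0.0]
force: [-0.2, 0.6, -0.2]
grip_width: 0.485
grip_force: 60.8
```

Run:
```python
from h import *
np.set_printoptions(precision=1,suppress=True)
s=capture("side"); st=sense(); print(st["eef_pos"],st["force"])
T=st["eef_pos"]
C=np.array([T[0],T[1],T[2]+25]); u0=proj(s,C)[0]; print("collar exp",u0,"tip exp",proj(s,[589.2,183,137]))
x,y=int(u0[0])-50,int(u0[1])-30
im=cv2.resize(s["pixels"][y:y+75,x:x+100],(800,600),interpolation=2); print(x,y)
def dot(P,c):
    for u in proj(s,P): cv2.circle(im,(int((u[0]-x+.5)*8),int((u[1]-y+.5)*8)),2,c,-1)
a=np.linspace(0,2*np.pi,24)
for dz,c in((9,(0,0,255)),(-9,(0,255,255))): dot([[C[0]+22*np.cos(i),C[1]+22*np.sin(i),C[2]+dz] for i in a],c)
dot([[589.2+6*np.cos(i),183+6*np.sin(i),137] for i in a],(0,255,0))
dot([[589.2+10*np.cos(i),183+10*np.sin(i),128] for i in a],(255,0,255))
cv2.imwrite("pics/h1.png",im)
```

```text
[590.4 181.6 157.5] [-0.3  0.5 -0.4]
collar exp [299.2 140.1] tip exp [[299.2 156.6]]
249 110
```

View pics/h1.png

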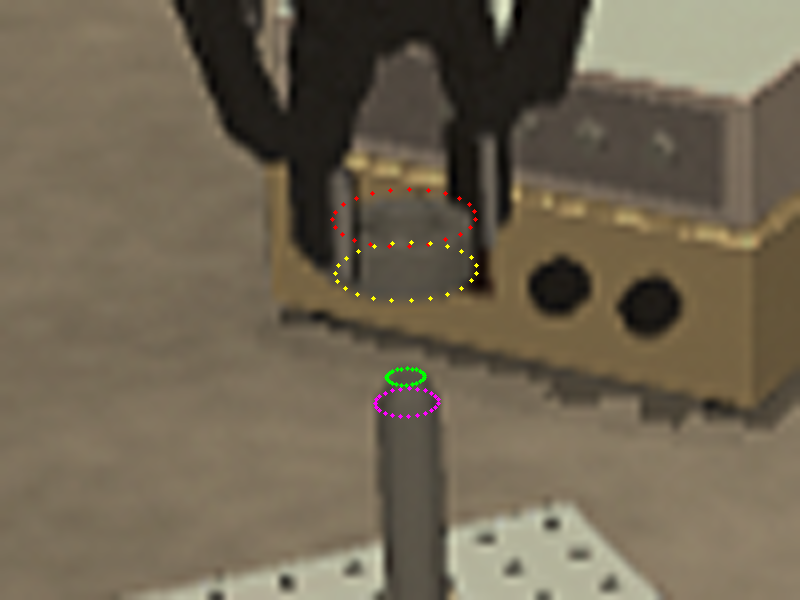

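The picture shows the collar held level at crop (415,245), matching the predicted rings, with the post tip just below at (411,385). They are aligned within about 1–2 mm, so I'll lower gently.

drive_tool --commands "-0.005 0.01 -0.1 0 0 0 40; 0 0 -0.1 0 0 0 40; 0 0 -0.1 0 0 0 40; 0 0 -0.06 0 0 0 40; 0 0 -0.03 0 0 0 40; 0 0 -0.03 0 0 0 40; 0 0 0 0 0 0 40; 0 0 0 0 0 0 40; 0 0 0 0 0 0 40"

```text
time_s: 10.83
eef_pos: [589.9, 183.9, 116.0]
ee_rot: [0.0, 0.687, 0.727, 0.0]
force: [0.5, 0.0, -1.2]
grip_width: 0.485
grip_force: 60.9
```

drive_tool --commands "0 0 -0.03 0 0 0 40; 0 0 -0.03 0 0 0 40; 0 0 -0.03 0 0 0 40; 0 0 0 0 0 0 40; 0 0 0 0 0 0 40"

```text
time_s: 11.25
eef_pos: [589.6, 183.8, 106.3]
ee_rot: [-0.0, 0.687, 0.727, -0.0]
force: [0.2, -0.4, -0.6]
grip_width: 0.486
grip_force: 60.9
```

drive_tool --commands "0 0 -0.03 0 0 0 40; 0 0 -0.03 0 0 0 40; 0 0 -0.03 0 0 0 40; 0 0 -0.03 0 0 0 40; 0 0 -0.03 0 0 0 40; 0 0 0 0 0 0 40; 0 0 0 0 0 0 40"

```text
time_s: 11.83
eef_pos: [589.6, 183.8, 91.4]
ee_rot: [-0.0, 0.687, 0.727, -0.0]
force: [1.0, 0.1, -1.0]
grip_width: 0.483
grip_force: 60.9
```

drive_tool --commands "0 0 0 0 0 0 70; 0 0 0 0 0 0 90; 0 0 0 0 0 0 90; 0 0 0 0 0 0 90; 0 0 0 0 0 0 90; 0 0 0 0 0 0 90; 0 0 0 0 0 0 90; 0 0 0 0 0 0 90"

```text
time_s: 12.5
eef_pos: [589.7, 183.8, 91.6]
ee_rot: [-0.0, 0.687, 0.727, 0.0]
force: [0.5, 0.3, -0.3]
grip_width: 0.899
grip_force: 0.0
```

Run:
```python
from h import *
np.set_printoptions(precision=1,suppress=True)
s=capture("side"); st=sense(); print(st["eef_pos"],st["force"])
x,y=255,145
im=cv2.resize(s["pixels"][y:y+75,x:x+100],(800,600),interpolation=2)
a=np.linspace(0,2*np.pi,24)
for z,r,c in((37,22,(0,255,255)),(55,22,(0,0,255)),(137,6,(0,255,0))):
  for u in proj(s,[[589.5+r*np.cos(i),182.8+r*np.sin(i),z] for i in a]): cv2.circle(im,(int((u[0]-x+.5)*8),int((u[1]-y+.5)*8)),2,c,-1)
cv2.imwrite("pics/r1.png",im)
```

```text
[589.7 183.8  91.6] [ 0.1 -0.2  1.1]
```

View pics/r1.png

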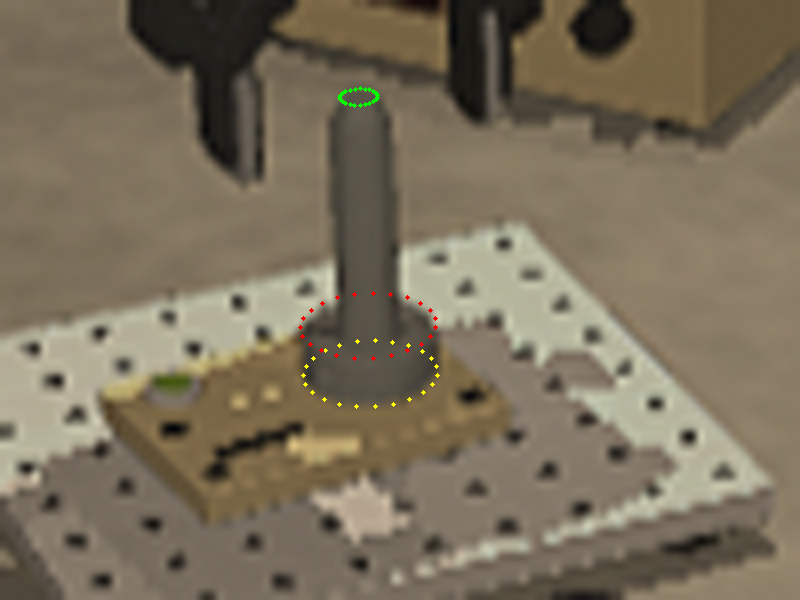

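The picture shows the collar seated on the plate at crop (370,350), inside the predicted rings, with the post upright. I'll lower onto the bare post and grip it.

drive_tool --commands "0 0 -0.06 0 0 0 90; 0 0 -0.07 0 0 0 90; 0 0 -0.07 0 0 0 90; 0 0 -0.05 0 0 0 90; 0 0 0 0 0 0 90; 0 0 0 0 0 0 60; 0 0 0 0 0 0 30; 0 0 0 0 0 0 10; 0 0 0 0 0 0 10; 0 0 0 0 0 0 10; 0 0 0 0 0 0 10; 0 0 0 0 0 0 10; 0 0 0 0 0 0 10; 0 0 0 0 0 0 10; 0 0 0 0 0 0 10" --force 40

```text
time_s: 13.8
eef_pos: [590.0, 183.8, 67.0]
ee_rot: [0.0, 0.687, 0.727, 0.0]
force: [0.2, 0.1, 4.8]
grip_width: 0.222
grip_force: 39.3
```

Gripped at 0.222, about 19 mm, which fits the 20 mm post. I'll raise the grip force and lift 100 mm gently.

drive_tool --commands "0 0 0 0 0 0 5; 0 0 0 0 0 0 5; 0 0 0 0 0 0 5; 0 0 0.02 0 0 0 5; 0 0 0.04 0 0 0 5; 0 0 0.06 0 0 0 5; 0 0 0.08 0 0 0 5; 0 0 0.1 0 0 0 5; 0 0 0.1 0 0 0 5; 0 0 0.1 0 0 0 5; 0 0 0.1 0 0 0 5; 0 0 0.1 0 0 0 5; 0 0 0.1 0 0 0 5; 0 0 0.08 0 0 0 5; 0 0 0.06 0 0 0 5; 0 0 0.04 0 0 0 5; 0 0 0.02 0 0 0 5; 0 0 0 0 0 0 5; 0 0 0 0 0 0 5; 0 0 0 0 0 0 5" --force 110

```text
time_s: 15.47
eef_pos: [589.5, 183.8, 166.0]
ee_rot: [-0.0, 0.687, 0.727, -0.0]
force: [0.1, -0.8, -7.4]
grip_width: 0.207
grip_force: 107.6
```

Run:
```python
from h import *
np.set_printoptions(precision=1,suppress=True)
s=capture("side"); st=sense(); print(st["eef_pos"],st["force"],st["wrist_torque"],st["grip_width"],st["grip_force"])
x,y=240,95
im=cv2.resize(s["pixels"][y:y+105,x:x+140],(800,600),interpolation=2);k=800/140
a=np.linspace(0,2*np.pi,24)
for z,r,c in((137,22,(0,255,255)),(155,22,(0,0,255))):
  for u in proj(s,[[589.5+r*np.cos(i),182.8+r*np.sin(i),z] for i in a]): cv2.circle(im,(int((u[0]-x+.5)*k),int((u[1]-y+.5)*k)),2,c,-1)
c,sn=np.cos(.056),np.sin(.056)
for z in(125,137):
  for X,Y in((55,40),(55,-40),(-55,-40),(-55,40)):
    u=proj(s,[589.5+c*(X-25)-sn*Y,182.8+sn*(X-25)+c*Y,z])[0]; cv2.circle(im,(int((u[0]-x+.5)*k),int((u[1]-y+.5)*k)),3,(255,0,255),-1)
cv2.imwrite("pics/l1.png",im)
```

```text
[589.5 183.8 166.1] [-0.6  0.6 -7.6] [-0.  -0.1 -0. ] 0.20981590686652157 107.58465222548693
```

View pics/l1.png

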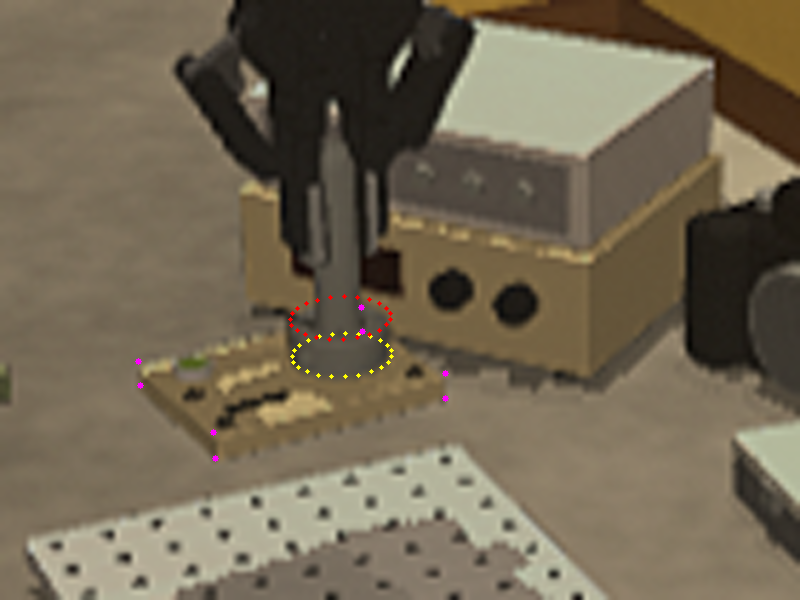

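The stand hangs level: plate corners match the level prediction at (140,362), (214,433) and (446,374), and the collar is seated. It is about 100 mm clear and steady.

```bash
python3 -c "
from h import *
print(finish_job())"
```

```text
the job is handed in; nothing more can be done
None
```

The wide-bore collar is seated at the foot of the post, and the stand is held level about 10 cm above the breadboard; the job is handed in, with no verdict returned, and the tight collar was never touched.

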